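Step a circuit board under the test pointer

TASK

On the x-y stage, step the circuit board along (its carrier has a black knob to move it by) so that the tip of the fixed pointer stands over the middle of the round pad, then of the square pad, then of the oblong pad, stopping for a second over each. Let go and leave the stage at rest with the oblong pad under the tip. Do not touch the board or the pointer and its stand, and leave the other things on the bench where they are.

Things in the scene. Friction and masses are not known exactly. Their poses are not given: they have to be found in the camera images.
- stage: Fixed base of the x-y stage: dark steel plate 250 x 250 x 12 mm with two rails along its x. Origin: centre of its underside, on the bench; its x axis points away from the knob side (roughly away from the robot), y is to the left, z up. The stage may stand turned on the bench by up to 0.25 rad.
- xslide (a joint): Lower slide, carries everything above it along the base's +x (m, -0.065 to 0.065, stiff friction about 2.5 N, stays where left).
- yslide (a joint): Upper slide on the lower one, moves the carrier, knob and board along the base's +y (m, -0.065 to 0.065, friction about 2.5 N, stays where left). Both slides can be moved together by the knob.
- knob (a point): The grip point on the black upright knob: a cylinder 22 mm in diameter from 60 to 94 mm above the bench, on a thinner stem on a 34 mm wide aluminium tongue (top face 50 mm above the bench) that sticks out of the carrier on the robot's side. The point is on the knob's axis, 78 mm above the bench, 145 mm from the board's centre along the base's -x. Axes as the base's.
- board: The green circuit board, 130 (x) x 116 (y) x 3 mm, screwed on the carrier, top 55 mm above the bench, with three bare brass pads and low black components up to 4 mm high. The body's origin is at bench level under the board's centre; axes as the base's.
- pad_round (a point): Centre of the round brass pad, 24 mm in diameter, 56 mm above the bench; 35 mm in +x and 33 mm in -y from the board's centre.
- pad_square (a point): Centre of the square brass pad, 22 x 22 mm, 56 mm above the bench; 35 mm in -x and 18 mm in -y from the board's centre.
- pad_oblong (a point): Centre of the oblong brass pad, 14 mm (x) x 38 mm (y), 56 mm above the bench; 18 mm in +x and 33 mm in +y from the board's centre.
- pointer: The fixed pointer stand left of the stage: dark steel foot 80 x 80 x 16 mm, steel column 18 mm in diameter up to 180 mm high, from which a thin bar (158 mm high) reaches 125 mm over the stage along the stand's -y and ends in a needle that slants down and onward to its tip. Origin: under the column, on the bench; axes as the base's. It does not move; where it stands beside the stage varies by 2 cm.
- pointer_tip (a point): The tip of the needle, 64 mm above the bench (8 mm above the pads), 210 mm from the column along the stand's -y.
- screwdriver: Bystander: screwdriver 180 mm long lying right of the stage; origin under its middle.
- wheel: Bystander: toy-car wheel, 65 mm in diameter, 26 mm thick, lying flat right of the stage; origin under its centre.
- motor: Bystander: small yellow gear motor 75 x 22 x 19 mm lying left of the knob; origin under its centre.
- spool: Bystander: grey spool 52 mm in diameter, 40 mm high, standing right of the stage; origin under its centre.
- bottle: Bystander: clear bottle 66 mm in diameter, 200 mm high, at the right near the robot; origin under its centre.
- meter: Bystander: grey hand meter 160 x 80 x 42 mm lying at the far right; origin under its centre.
- spare_board: Bystander: spare small board 90 x 65 x 16 mm lying at the left, near the robot; origin under its centre.

How it is judged:
By the outcome, as a careful person would: the job done as asked, in the order asked, and still so for the second after the job is handed in, with the robot touching nothing.
It also fails if it takes over 42 s, if anything falls off the work surface, if the arm or the gripper's body presses on something with over 40 N, if the wrist force passes 120 N, or if a joint passes its speed limit or range.

ROBOT

A 6-joint arm with a two-finger parallel gripper is mounted at the origin on the work surface. World frame = base frame: x ahead of the robot, y to its left, z up, the work surface at z = 0. Lengths are in m, angles in rad, forces in N, time in s.
With the tool pointing down it reaches from about 0.275 to 0.85 m from the base axis. Payload 19 kg.
Tool frame: the origin (TCP) lies between the finger pads; the fingertips stand 22 mm ahead of it and the grasp point (between the pads) lies 3 mm ahead of it; x points along the fingers, y is the direction in which the jaws open and shut, and the axes are right-handed (so a half turn about x gives the same grasp; the last joint's range is limited). The gripper opens to 85 mm and grips with 20 to 120 N. Pads are 22 mm wide; open, the fingers measure 114 mm over their backs; the gripper's body (76 mm by 85 mm) begins 54 mm behind the grasp point. The pads swing forward as they close: fully open they stand 13 mm farther back than shut.
Start: joints at [1.194, 0.15, 1.437, -0, 1.554, -0.134], TCP at [0.138, 0.558, 0.229] pointing down, gripper open.
Joint ranges: [-2.8, 2.8], [-0.68, 2.1], [0.12, 2.68], [-1.39, 4.53], [0.16, 2.79], [-2.81, 2.81]. Speed limits (rad/s): [1.89, 1.89, 2.22, 3.01, 3.01, 3.01].

INTERFACE

Orientations are given as a unit quaternion [x, y, z, w].
In Python, from rig import bot, imaging, order gives the robot as it stands.
- The arm moves only by the tool servo_tool, never from a script. Its argument "increments" is a list that holds one entry, the list of rows, each a list of 4 numbers: the shift along the tool's x, y, z in m, then the turn about the tool's x in degrees. In form: [[[x, y, z, spin], ...]]. A call has 1 to 20 rows; each row is the pose to reach, as a shift and turn from the pose commanded when the call began, along the tool's axes at that moment; what a row does not reach only later rows make up. A row lasts 1/10 s, in which the tool goes at most 50 mm and 8.59 degrees, less where a joint would pass 70% of its speed; a pose out of reach is approached as far as the arm can. A call with a gripper value outside its range is refused whole. "hand" is the gripper's target within -1 to 1 (shut at 1, half-way at 0, fully open at -1), set as the call begins (left out, the last holds). The fingers move at their own pace and stop on an object; "newtons" is the grip in N (left out, the last holds). Time passes only in rows, so rows that repeat a pose let the fingers close. It gives the time, the measured TCP pose, the force and the opening at its end, in the units of the state.
- bot.get_state(): the state, without advancing time (a new reading comes with each control period).
- imaging.grab_frame(name): name is "scene" or "side" or "wrist"; returns the picture (420x560x3 uint8, red, green, blue); there is no depth.
- imaging.camera_model(name): a dict with "intrinsics" (3x3 intrinsics, pixels), "R" (3x3) and "t" (3): a world point X has camera coordinates R X + t; the wrist camera has in their place "tool_from_camera" (4x4, takes a point from camera to tool coordinates, whose origin is the TCP and whose axes are the tool frame's). Camera axes: x right, y down, z forward; pixel columns grow to the right and rows downward; lengths in m; the calibration is good to about 2 mm. A picture is of the moment at which its call begins: read the wrist's pose just before it. camera_model takes no time and is no camera call.
- order.finish_job(): hands the job in, once; it reports no verdict.
The state is a dict: "time": time; "joint_positions": joint angles; "qvel": joint speeds; "effort": joint torques, N m; "eef_pos": TCP position; "eef_rot": TCP orientation; "force": force on the tool from outside, world axes, zero at the start; "torque": the same for the moment, N m; "opening": opening from 0.0 (shut) to 1.0 (fully open).
Only numpy, scipy, OpenCV 4.12 (cv2) and the standard library are available. Lean on these libraries where they do the work, as an engineer would, in place of code of your own. Each camera call takes 0.05 s, during which the arm holds its last target.

## Working session

There is one attempt and no reset: what is moved stays moved. The work goes in short steps, Python scripts to look and compute and a tool call to move; the robot and the scene stay as the last step left them, time stands still between calls to the robot, and variables do not carry over. Pictures are saved under pics/ and viewed, and the job is handed in when it is done.

Besides the shell and the picture viewer there is one more tool, called after "Call:" by a JSON object that holds its "fn" and its "kwargs", one argument or row to a line. servo_tool: Moves the arm, as the interface text tells. Its arguments: {"type":"object","properties":{"increments":{"type":"array","items":{"type":"array","items":{"type":"array","items":{"type":"number"}}}},"hand":{"type":"number"},"newtons":{"type":"number"}},"required":["increments"]}

```bash
mkdir -p pics; ls; python3 - <<'E'
from rig import bot, imaging, order
import cv2, numpy as np
np.set_printoptions(precision=4,suppress=True)
s=bot.get_state(); print(s)
for n in ["scene","side","wrist"]:
    im=imaging.grab_frame(n); cv2.imwrite(f"pics/{n}0.png",im[:,:,::-1]); print(n,imaging.camera_model(n))
E
```

```text
pics
{'time': 0.0, 'joint_positions': array([ 1.194 ,  0.151 ,  1.438 ,  0.    ,  1.5538, -0.134 ]), 'qvel': array([ 0.0007,  0.0008, -0.0004,  0.0009, -0.0011, -0.0005]), 'effort': array([  0.0024, -71.3033, -57.0899,   0.0001,   0.0085,   0.    ]), 'eef_pos': array([0.1382, 0.5579, 0.2288]), 'eef_rot': array([ 0.0852,  0.702 , -0.0861,  0.7018]), 'force': array([ 0.0162, -0.4302, -0.0756]), 'torque': array([-0.0317,  0.0413, -0.0085]), 'opening': 1.0005650038404474}
scene {'intrinsics': array([[425.7762,   0.    , 277.8255],
       [  0.    , 425.7762, 202.1101],
       [  0.    ,   0.    ,   1.    ]]), 'R': array([[ 0.536 ,  0.8441, -0.0135],
       [ 0.721 , -0.466 , -0.5128],
       [-0.4391,  0.2651, -0.8584]]), 't': array([-0.1668, -0.3722,  1.5394])}
side {'intrinsics': array([[467.4666,   0.    , 281.678 ],
       [  0.    , 467.4666, 211.5137],
       [  0.    ,   0.    ,   1.    ]]), 'R': array([[ 0.9567, -0.2911, -0.0084],
       [-0.2264, -0.7252, -0.6503],
       [ 0.1832,  0.624 , -0.7597]]), 't': array([-0.5093,  0.0796,  1.4375])}
wrist {'intrinsics': array([[330.0738,   0.    , 281.0554],
       [  0.    , 330.0738, 208.2587],
       [  0.    ,   0.    ,   1.    ]]), 'tool_from_camera': array([[-0.0001, -0.2665,  0.9638, -0.1441],
       [ 1.    , -0.0008, -0.0001, -0.0008],
       [ 0.0008,  0.9638,  0.2665, -0.0678],
       [ 0.    ,  0.    ,  0.    ,  1.    ]])}
```

View pics/scene0.png

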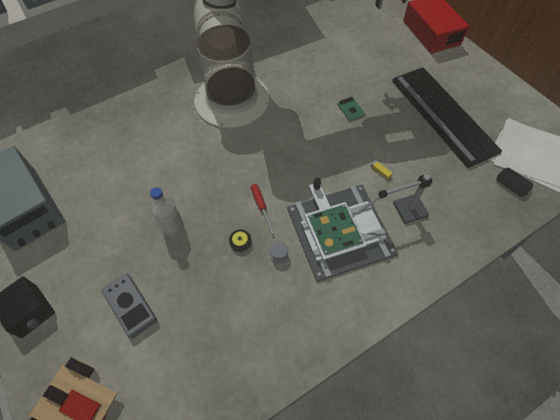

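View pics/side0.png

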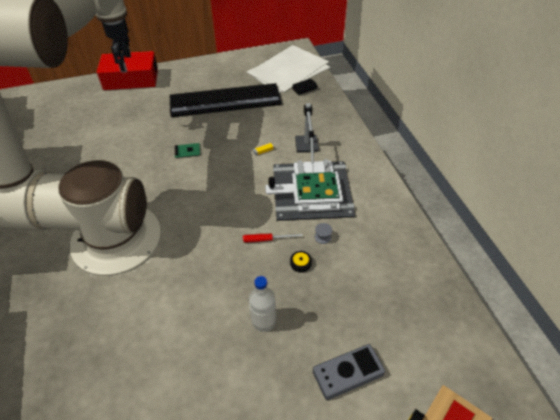

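View pics/wrist0.png

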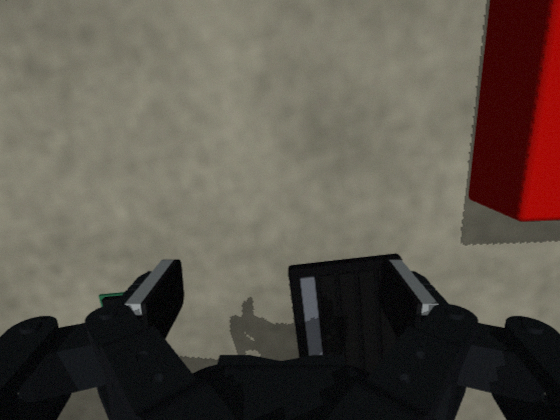

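The scene view shows the stage around (340,232), the knob near (317,185), and the pointer foot near (411,208). The side view shows the knob near (272,183). I'll enlarge both.

```bash
python3 - <<'E'
import cv2
a=cv2.imread("pics/scene0.png")[165:290,280:440]; cv2.imwrite("pics/c1.png",cv2.resize(a,None,fx=5,fy=4.8,interpolation=cv2.INTER_CUBIC) if 0 else cv2.resize(a,(768,600),interpolation=cv2.INTER_CUBIC))
a=cv2.imread("pics/side0.png")[95:225,250:370]; cv2.imwrite("pics/c2.png",cv2.resize(a,None,fx=4.6,fy=4.6,interpolation=cv2.INTER_CUBIC))
E
```

```text
(no output)
```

View pics/c1.png

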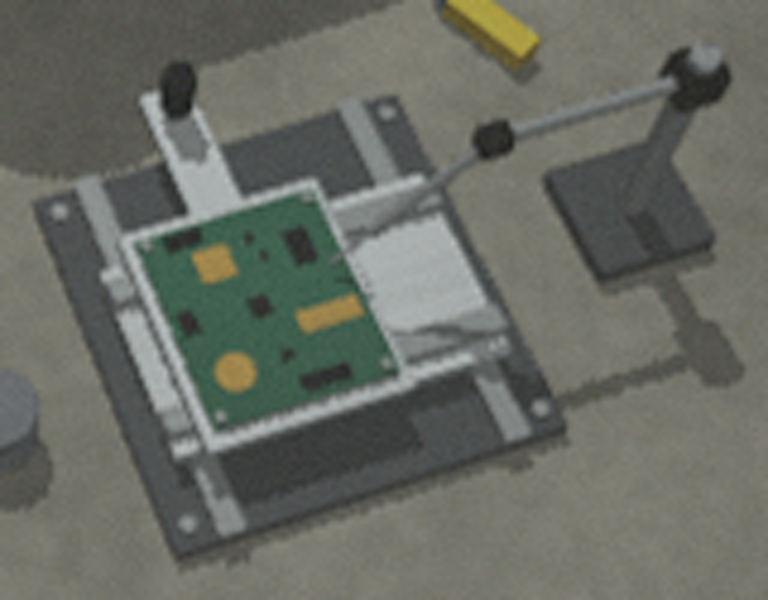

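View pics/c2.png

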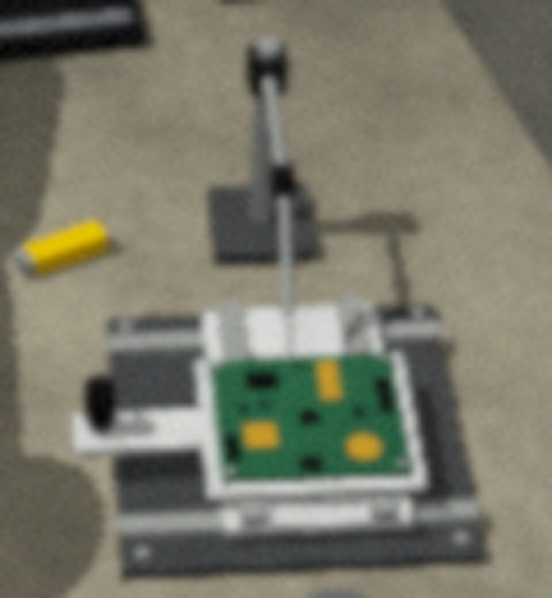

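```bash
cat > h.py <<'E'
import numpy as np, cv2
from scipy.optimize import least_squares
from scipy.spatial.transform import Rotation as Ro
np.set_printoptions(precision=4,suppress=True)
CAM={'scene':(np.array([[425.7762,0,277.8255],[0,425.7762,202.1101],[0,0,1]]),np.array([[.536,.8441,-.0135],[.721,-.466,-.5128],[-.4391,.2651,-.8584]]),np.array([-.1668,-.3722,1.5394])),
'side':(np.array([[467.4666,0,281.678],[0,467.4666,211.5137],[0,0,1]]),np.array([[.9567,-.2911,-.0084],[-.2264,-.7252,-.6503],[.1832,.624,-.7597]]),np.array([-.5093,.0796,1.4375]))}
def proj(n,X):
    K,R,t=CAM[n]; c=R@X+t; p=K@c; return p[:2]/p[2]
PADS={'round':(.035,-.033),'square':(-.035,-.018),'oblong':(.018,.033)}
def pts(q):
    x,y,yaw,xs,ys,px,py=q; c,s=np.cos(yaw),np.sin(yaw); Rz=np.array([[c,-s],[s,c]])
    W=lambda u,v,z: np.r_[np.array([x,y])+Rz@[u,v],z]
    P={}
    for n,(a,b) in dict(ll=(-1,1),lr=(-1,-1),fl=(1,1),fr=(1,-1)).items():
        P['base_'+n]=W(a*.125,b*.125,.012); P['bd_'+n]=W(xs+a*.065,ys+b*.058,.055)
    for n,(a,b) in PADS.items(): P[n]=W(xs+a,ys+b,.056)
    P['knobtop']=W(xs-.145,ys,.094); P['knob']=W(xs-.145,ys,.078)
    F=lambda u,v,z: np.r_[np.array([px,py])+Rz@[u,v],z]
    for n,(a,b) in dict(ll=(-1,1),lr=(-1,-1),fl=(1,1),fr=(1,-1)).items(): P['ft_'+n]=F(a*.04,b*.04,.016)
    P['col']=F(0,0,.18); P['elbow']=F(0,-.125,.158); P['tip']=F(0,-.21,.064)
    return P
E
cat > fit.py <<'E'
from h import *
s={'base_lr':(37,203),'base_ll':(398,97),'base_fl':(565,428),'base_fr':(178,556),
'round':(235,372),'square':(215,264),'oblong':(330,313),'knobtop':(180,74),
'bd_lr':(134,244),'bd_ll':(314,189),'bd_fl':(398,378),'bd_fr':(211,428),
'ft_lr':(547,180),'ft_ll':(650,145),'ft_fl':(712,240),'ft_fr':(602,276),'elbow':(493,138),'col':(706,55)}
d={'base_ll':(110,320),'base_fl':(438,308),'base_fr':(485,555),'base_lr':(124,573),
'round':(365,446),'square':(261,435),'oblong':(329,381),'knobtop':(100,384),
'bd_ll':(216,360),'bd_fl':(389,352),'bd_fr':(409,473),'bd_lr':(221,482),
'ft_ll':(209,190),'ft_lr':(215,262),'ft_fr':(322,255),'elbow':(283,180),'col':(267,47)}
O=[('scene',k,((u+.5)/4.8-.5+280,(v+.5)/4.8-.5+165)) for k,(u,v) in s.items()]+[('side',k,((u+.5)/4.6-.5+250,(v+.5)/4.6-.5+95)) for k,(u,v) in d.items()]
def res(q):
    P=pts(q); off={'scene':q[7:9],'side':q[9:11]}
    return np.concatenate([(proj(n,P[k])+off[n]-o) for n,k,o in O]+[np.array(q[7:])*1.])
r=least_squares(res,[.55,.1,0,0,0,.55,.35,0,0,0,0],loss='soft_l1')
print(r.x,r.cost)
e=res(r.x)
for i,(n,k,o) in enumerate(O): print(n,k,e[2*i:2*i+2])
P=pts(r.x[:7])
for k in ['knob','tip','round','square','oblong']: print(k,P[k])
E
python3 fit.py; python3 - <<'E'
from scipy.spatial.transform import Rotation as R
print(R.from_quat([ 0.0852,  0.702 , -0.0861,  0.7018]).as_matrix().round(3))
E
```

```text
[[-0.     0.24   0.971]
 [-0.001  0.971 -0.24 ]
 [-1.    -0.001 -0.   ]]Traceback (most recent call last):
  File "fit.py", line 14, in <module>
    r=least_squares(res,[.55,.1,0,0,0,.55,.35,0,0,0,0],loss='soft_l1')
    return func(*args, **kwargs)
    vector_fun = VectorFunction(
        fun_wrapped,
    ...<6 lines>...
        workers=workers
    )
    self._update_fun()
    ~~~~~~~~~~~~~~~~^^
    self.f = self.fun_wrapped(xp_copy(self.x))
             ~~~~~~~~~~~~~~~~^^^^^^^^^^^^^^^^^
    return np.atleast_1d(self.fun(x))
                         ~~~~~~~~^^^
    return self.f(x, *self.args, **self.kwargs)
           ~~~~~~^^^^^^^^^^^^^^^^^^^^^^^^^^^^^^
  File "fit.py", line 12, in res
    P=pts(q); off={'scene':q[7:9],'side':q[9:11]}
  File "h.py", line 11, in pts
    x,y,yaw,xs,ys,px,py=q; c,s=np.cos(yaw),np.sin(yaw); Rz=np.array([[c,-s],[s,c]])
    ^^^^^^^^^^^^^^^^^^^
ValueError: too many values to unpack (expected 7)
```

```bash
sed -i 's/=q; c,s/=q[:7]; c,s/' h.py; python3 fit.py
```

```text
[ 0.641   0.0089 -0.2479  0.0098 -0.0271  0.6964  0.2282  0.1082  0.3287
  0.1273  0.8408] 10.534525701531042
scene base_lr [-0.7003 -0.38  ]
scene base_ll [-0.1355 -0.4105]
scene base_fl [1.2095 0.5036]
scene base_fr [-0.7311  0.4982]
scene round [-0.0035  0.0108]
scene square [-0.0256 -0.0264]
scene oblong [-0.1968  0.3529]
scene knobtop [0.2658 0.1764]
scene bd_lr [ 0.0596 -0.4655]
scene bd_ll [-0.1665 -0.088 ]
scene bd_fl [ 0.5965 -1.2666]
scene bd_fr [0.5094 0.5734]
scene ft_lr [-1.0069 -1.6924]
scene ft_ll [ 1.2593 -1.5514]
scene ft_fl [1.0345 0.2421]
scene ft_fr [-0.395  0.322]
scene elbow [-0.4533  0.4623]
scene col [-0.5601  0.6997]
side base_ll [-0.1841 -0.4187]
side base_fl [-0.0882 -0.5978]
side base_fr [0.4025 0.2163]
side base_lr [-0.3819 -0.3725]
side round [-0.2413  0.3656]
side square [-0.0758  0.2065]
side oblong [ 0.0996 -0.09  ]
side knobtop [-0.104   0.2225]
side bd_ll [-1.2861  0.2966]
side bd_fl [0.4789 0.4771]
side bd_fr [0.6078 0.1505]
side bd_lr [ 0.0833 -0.1105]
side ft_ll [-0.0481 -0.3551]
side ft_lr [ 0.1232 -1.3961]
side ft_fr [-0.7902 -0.732 ]
side elbow [0.2027 0.5721]
side col [0.6461 0.2126]
knob [0.5033 0.0158 0.078 ]
tip [0.6449 0.0246 0.064 ]
round [ 0.6697 -0.0604  0.056 ]
square [ 0.6055 -0.0287  0.056 ]
oblong [0.6694 0.0078 0.056 ]
```

Both views agree to about 1 px. The stage is at yaw ≈ -0.248, which nearly matches the tool already, and the knob is at (0.503,0.016). Next I'll hover over the tip and look with the wrist camera.

Call:
{"fn": "servo_tool", "kwargs": {
  "increments": [
    [[0,-0.008,0.013,0],[0,-0.024,0.04,0],[0,-0.044,0.073,0],[0,-0.067,0.112,0],[0,-0.091,0.152,0],[0,-0.115,0.191,0],[0,-0.139,0.231,0],[0,-0.162,0.271,0],[0,-0.186,0.31,0],[0,-0.21,0.35,0],[0,-0.234,0.389,0],[0,-0.257,0.429,0],[0,-0.281,0.469,0],[0,-0.305,0.508,0],[0,-0.329,0.548,0],[0,-0.348,0.581,0],[0,-0.368,0.614,0],[0,-0.384,0.64,0],[0,-0.392,0.653,0],[0,-0.396,0.66,0]]
  ]
}}

```text
time: 2.15
eef_pos: [0.684, 0.0135, 0.2289]
eef_rot: [0.086, 0.702, -0.086, 0.702]
force: [-0.4, -0.2, -0.8]
opening: 1.002
```

Call:
{"fn": "servo_tool", "kwargs": {
  "increments": [
    [[0,0,0,0],[0,0,0,0],[0,0,0,0]]
  ]
}}

```text
time: 2.45
eef_pos: [0.6831, 0.016, 0.2299]
eef_rot: [0.085, 0.702, -0.085, 0.702]
force: [-0.3, -0.2, -0.1]
opening: 0.998
```

```bash
python3 - <<'E'
from rig import bot, imaging, order
import cv2, numpy as np, json
s=bot.get_state(); im=imaging.grab_frame("wrist")
cv2.imwrite("pics/w1.png",im[:,:,::-1])
json.dump([list(map(float,s['eef_pos'])),list(map(float,s['eef_rot']))],open('w1.json','w'))
print(s['time'],s['eef_pos'],s['eef_rot'],s['qvel'],s['force'])
E
```

```text
2.45 [0.68314342 0.01600343 0.22986361] [ 0.0852798   0.70181857 -0.08524962  0.70207588] [ 0.0001498   0.00032583 -0.00220885 -0.00050171  0.00092924 -0.00067124] [-0.29824119 -0.15096212 -0.06499634]
```

View pics/w1.png

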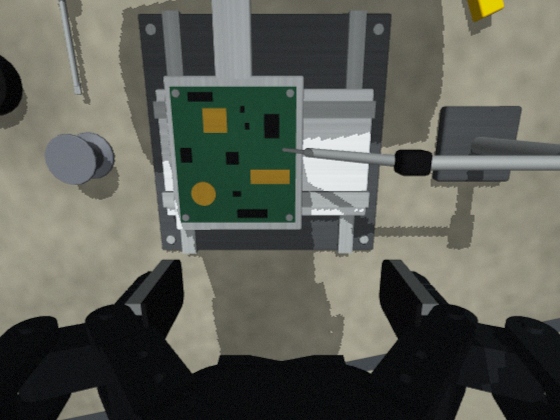

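The wrist picture shows the round pad at (203,194), the square at (215,120), the oblong at (270,177) and the needle tip near (284,150). Enlarging that area.

```bash
python3 - <<'E'
import cv2
a=cv2.imread("pics/w1.png")[80:230,160:350]; cv2.imwrite("pics/w1c.png",cv2.resize(a,None,fx=4,fy=4,interpolation=cv2.INTER_CUBIC))
E
```

```text
(no output)
```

View pics/w1c.png

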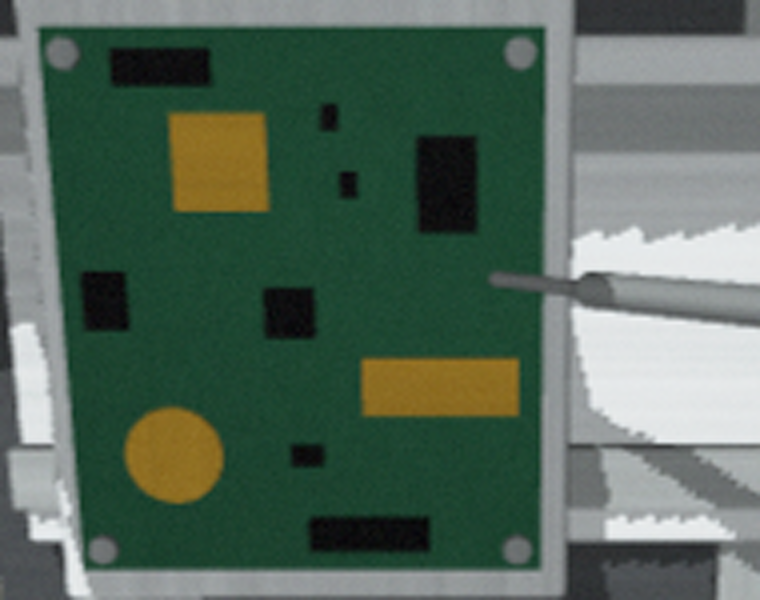

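```bash
cat > wr.py <<'E'
from h import *
import json
K=np.array([[330.0738,0,281.0554],[0,330.0738,208.2587],[0,0,1]])
T=np.array([[-0.0001,-0.2665,0.9638,-0.1441],[1,-0.0008,-0.0001,-0.0008],[0.0008,0.9638,0.2665,-0.0678],[0,0,0,1]])
def ray(px,pose,z):
    p,q=pose; R=Ro.from_quat(q).as_matrix(); c=R@T[:3,3]+p; d=R@T[:3,:3]@np.linalg.inv(K)@np.r_[px,1]
    return c+d*(z-c[2])/d[2]
E
python3 - <<'E'
from wr import *
pose=json.load(open('w1.json'))
f=lambda u,v:((u+.5)/4-.5+160,(v+.5)/4-.5+80)
sq=np.mean([(169,113),(266,112),(269,211),(174,212)],0); ob=np.mean([(361,358),(519,358),(519,416),(361,416)],0)
m={'round':(174,455),'square':sq,'oblong':ob,'b1':(39,28),'b2':(545,27),'b3':(540,570),'b4':(84,571),'tip':(489,279)}
P={k:ray(f(*v),pose,.064 if k=='tip' else .055 if k[0]=='b' else .056)[:2] for k,v in m.items()}
for k in P: print(k,P[k])
# rigid fit board
L={'round':(.035,-.033),'square':(-.035,-.018),'oblong':(.018,.033),'b1':(-.065,-.058),'b2':(-.065,.058),'b3':(.065,.058),'b4':(.065,-.058)}
def W(q,l): c,s=np.cos(q[2]),np.sin(q[2]); return np.array([[c,-s],[s,c]])@np.array(l)+q[:2]
r=least_squares(lambda q:np.concatenate([W(q,L[k])-P[k] for k in L]),[.65,-.02,-.248])
print(r.x); print(r.fun.reshape(-1,2)*1e3)
q=r.x; c,s=np.cos(q[2]),np.sin(q[2]); Rb=np.array([[c,-s],[s,c]])
print('knob',W(q,(-.145,0)))
tb=Rb.T@(P['tip']-q[:2]); print('tip in board',tb)
for k in PADS: print(k,'move base', tb-np.array(PADS[k]), 'world',Rb@(tb-np.array(PADS[k])))
Rt=Ro.from_quat(pose[1]).as_matrix(); print('tool yaw',np.arctan2(Rt[1,2],Rt[0,2]))
d=np.r_[W(q,(-.145,0)),.081]-pose[0]; print('to knob tool',Rt.T@d)
E
```

```text
round [ 0.6693 -0.0606]
square [ 0.605  -0.0293]
oblong [0.6686 0.0073]
b1 [ 0.5669 -0.0607]
b2 [0.5944 0.051 ]
b3 [0.7203 0.0202]
b4 [ 0.6928 -0.0922]
tip [0.6455 0.0253]
[ 0.6434 -0.0204 -0.2419]
[[ 0.2572 -0.1534]
 [ 0.1062 -0.1478]
 [ 0.2203  0.0494]
 [-0.502  -0.3646]
 [-0.1425  0.4899]
 [ 0.1616  0.2039]
 [-0.1008 -0.0773]]
knob [0.5027 0.0144]
tip in board [-0.0089  0.0448]
round move base [-0.0439  0.0778] world [-0.024   0.0861]
square move base [0.0261 0.0628] world [0.0404 0.0547]
oblong move base [-0.0269  0.0118] world [-0.0233  0.0179]
tool yaw -0.24175331791687282
to knob tool [ 0.1488 -0.0448 -0.1749]
```

The wrist view agrees with the fixed cameras to under 1 mm. I'll move above the knob, then partway down.

Call:
{"fn": "servo_tool", "kwargs": {
  "increments": [
    [[0,-0.003,-0.01,0],[0,-0.01,-0.035,0],[0,-0.018,-0.07,0],[0,-0.027,-0.105,0],[0,-0.035,-0.135,0],[0,-0.04,-0.158,0],[0.005,-0.044,-0.17,0],[0.015,-0.045,-0.175,0],[0.03,-0.045,-0.175,0],[0.05,-0.045,-0.175,0],[0.065,-0.045,-0.175,0],[0.075,-0.045,-0.175,0],[0.08,-0.045,-0.175,0],[0.08,-0.045,-0.175,0],[0.08,-0.045,-0.175,0]]
  ],
  "hand": -1
}}

```text
time: 4.0
eef_pos: [0.5033, 0.0135, 0.1499]
eef_rot: [0.086, 0.702, -0.086, 0.702]
force: [0.8, 0.4, 0.4]
opening: 1.0
```

```bash
python3 - <<'E'
from rig import bot, imaging, order
from wr import *
s=bot.get_state(); pose=[s['eef_pos'],s['eef_rot']]
im=imaging.grab_frame("wrist")
cv2.imwrite("pics/w2.png",im[:,:,::-1])
R=Ro.from_quat(pose[1]).as_matrix()
print(s['time'],pose, 'to knob tool',R.T@(np.array([.5027,.0144,.083])-pose[0]))
# predicted pixel of knob top
Xt=R.T@(np.array([.5027,.0144,.094])-pose[0]); c=np.linalg.inv(T)@np.r_[Xt,1]; p=K@c[:3]; print(p[:2]/p[2])
E
```

```text
4.0 [array([0.5033, 0.0135, 0.1499]), array([ 0.0855,  0.7017, -0.0856,  0.7021])] to knob tool [ 0.0669  0.0008 -0.0008]
[283.574 225.896]
```

View pics/w2.png

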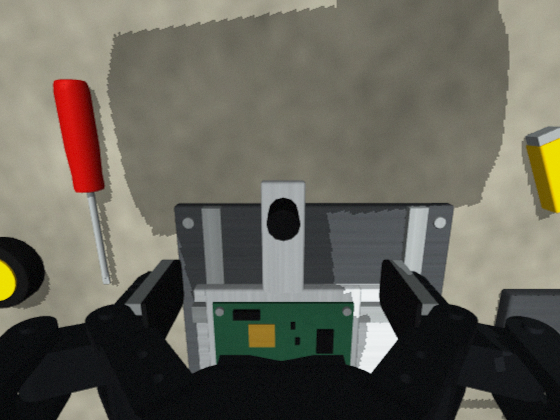

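The knob's top is at about (284,225), right where predicted, and nothing stands in the fingers' path. Descending and closing.

Call:
{"fn": "servo_tool", "kwargs": {
  "increments": [
    [[0.005,0,0,0],[0.015,0,0,0],[0.03,0,0,0],[0.045,0.001,0,0],[0.057,0.001,0,0],[0.064,0.001,-0.001,0],[0.067,0.001,-0.001,0],[0.067,0.001,-0.001,0],[0.067,0.001,-0.001,0]]
  ]
}}

```text
time: 4.95
eef_pos: [0.5026, 0.0146, 0.0829]
eef_rot: [0.086, 0.702, -0.086, 0.702]
force: [0.7, 0.3, 0.7]
opening: 1.001
```

Call:
{"fn": "servo_tool", "kwargs": {
  "increments": [
    [[0,0,0,0],[0,0,0,0],[0,0,0,0],[0,0,0,0],[0,0,0,0],[0,0,0,0],[0,0,0,0],[0,0,0,0],[0,0,0,0],[0,0,0,0]]
  ],
  "hand": 1,
  "newtons": 60
}}

```text
time: 5.95
eef_pos: [0.5024, 0.0146, 0.0827]
eef_rot: [0.086, 0.702, -0.086, 0.702]
force: [-1.3, 0.5, 4.1]
opening: 0.219
```

```bash
cat > look.py <<'E'
import sys
from rig import bot, imaging
from h import *
tag=sys.argv[1]
s=bot.get_state(); print(s['time'],s['eef_pos'],s['force'],s['opening'])
for n in ['scene','side']:
    im=imaging.grab_frame(n)[:,:,::-1].copy(); cv2.imwrite(f"pics/{n}_{tag}.png",im)
E
python3 look.py g
cat > pads.py <<'E'
from h import *
import sys
def pads(fn):
    im=cv2.imread(fn).astype(float); b,g,r=im[...,0],im[...,1],im[...,2]
    roi=(slice(165,290),slice(280,440)) if 'scene' in fn else (slice(150,225),slice(280,360))
    w=np.zeros_like(r); w[roi]=np.clip(r-g-10,0,40)[roi]; w[b>g*0.75]=0 
    n,l,st,ce=cv2.connectedComponentsWithStats((w>8).astype(np.uint8)); o=[]
    for i in range(1,n):
        if st[i,4]>12:
            m=l==i; ys,xs=np.where(m); W=w[m]; o.append(((xs*W).sum()/W.sum(),(ys*W).sum()/W.sum(),st[i,4]))
    return np.array(o)
for f in sys.argv[1:]: print(f); print(pads(f))
E
python3 pads.py pics/scene0.png pics/scene_g.png pics/side0.png pics/side_g.png
```

```text
5.95 [0.5024 0.0146 0.0827] [-1.3332  0.493   4.1341] 0.2191287648828758
pics/scene0.png
[[324.1516 219.4894  35.    ]
 [348.1107 229.7698  39.    ]
 [328.5662 241.9765  42.    ]]
pics/scene_g.png
[]
pics/side0.png
[[321.014  177.2003  27.    ]
 [306.1587 189.1342  32.    ]
 [328.5773 191.804   25.    ]]
pics/side_g.png
[[321.1592 177.5616  22.    ]
 [306.2955 189.2898  21.    ]
 [328.5845 191.6648  21.    ]]
```

Gripped, and the board moved less than 0.3 mm. Stepping to the round pad.

Call:
{"fn": "servo_tool", "kwargs": {
  "increments": [
    [[0,0.002,-0.001,0],[0,0.007,-0.004,0],[0,0.014,-0.008,0],[0,0.022,-0.0125,0],[0,0.031,-0.0175,0],[0,0.04,-0.0225,0],[0,0.049,-0.0275,0],[0,0.057,-0.032,0],[0,0.064,-0.036,0],[0,0.07,-0.0395,0],[0,0.075,-0.0425,0],[0,0.0775,-0.0438,0],[0,0.078,-0.044,0],[0,0.078,-0.044,0],[0,0.078,-0.044,0]]
  ]
}}

```text
time: 7.55
eef_pos: [0.4783, 0.1015, 0.0827]
eef_rot: [0.086, 0.702, -0.085, 0.702]
force: [0.5, -0.2, 6.0]
opening: 0.224
```

```bash
python3 look.py r; python3 pads.py pics/side_r.png; python3 - <<'E'
import cv2
a=cv2.imread("pics/scene_r.png")[165:290,280:440]; a=cv2.resize(a,None,fx=4.7,fy=4.7,interpolation=cv2.INTER_CUBIC)
cv2.imwrite("pics/r1.png",cv2.convertScaleAbs(a,alpha=1.8))
a=cv2.imread("pics/side_r.png")[120:225,250:370]; a=cv2.resize(a,None,fx=5.5,fy=5.5,interpolation=cv2.INTER_CUBIC)
cv2.imwrite("pics/r2.png",a)
E
```

```text
7.55 [0.4783 0.1015 0.0827] [ 0.4733 -0.1591  5.9939] 0.22369841326784343
pics/side_r.png
[[305.378  161.2509  19.    ]
 [290.7257 172.5174  19.    ]
 [312.356  174.9515  19.    ]]
```

View pics/r1.png

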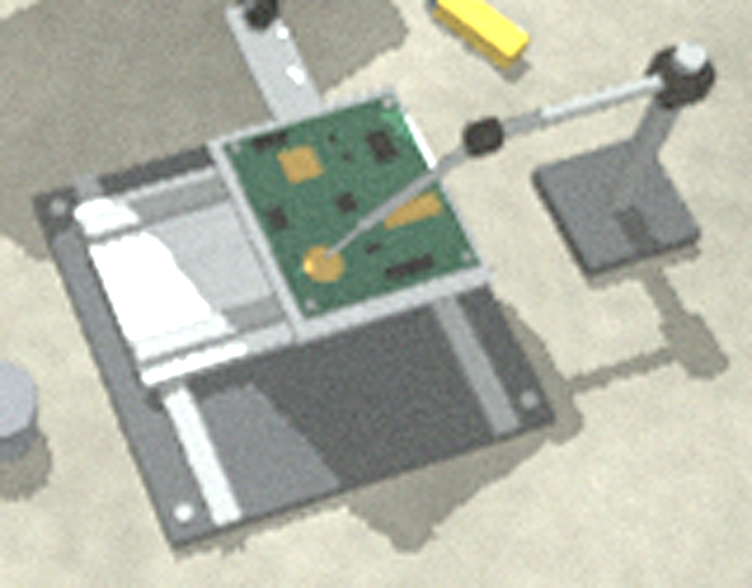

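View pics/r2.png

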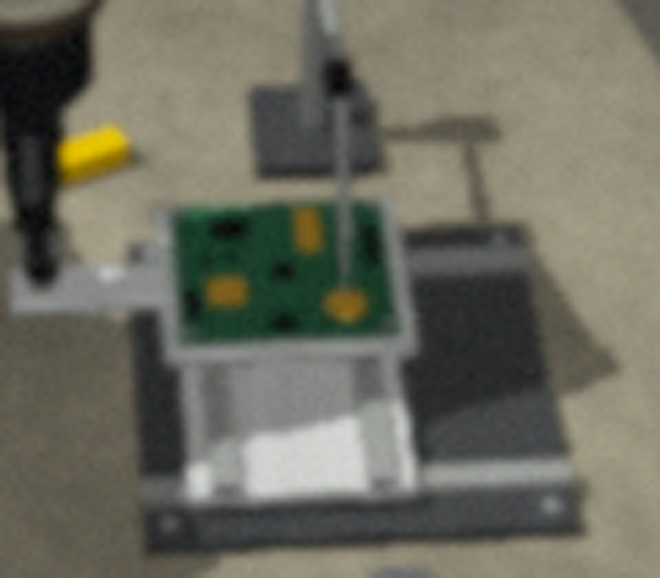

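The needle tip stands within the round pad in both views, at (325,253) in the scene crop and (345,290) in the side crop. I'll check this numerically from the side-view pad centroids.

```bash
cat > disp.py <<'E'
from h import *
import sys
sys.argv=sys.argv[:1]+sys.argv[1:]
fn=sys.argv[1]; a=sys.argv[2:]; sys.argv=['x']
from pads import pads
ref=pads(fn.split('_')[0]+'0.png'); cur=pads(fn); n='side' if 'side' in fn else 'scene'
key=['oblong','square','round'] if n=='side' else ['square','oblong','round']
W0={'round':(.6693,-.0606),'square':(.605,-.0293),'oblong':(.6686,.0073)}
if len(cur)==3:
  for k,p0,p1 in zip(key,ref,cur):
    X0=np.r_[W0[k],.056]; o=p0[:2]-proj(n,X0)
    r=least_squares(lambda d:proj(n,X0+np.r_[d,0])+o-p1[:2],[0,0],x_scale=.01)
    print(n,k,'disp mm',r.x*1e3)
else: print(cur)
E
sed -i 's/np.clip(r-g-10,0,40)\[roi\]/np.clip((r-g)\/(r+g+1)*200-5,0,40)[roi]/' pads.py
for f in side_g side_r scene_g scene_r; do echo $f; python3 disp.py pics/$f.png; done
```

```text
side_g
side oblong disp mm [-0.177  -1.4929]
side square disp mm [ 0.5035 -0.5785]
side round disp mm [-0.0613  0.5111]
side_r
side oblong disp mm [-23.7141  87.53  ]
side square disp mm [-24.337   86.1596]
side round disp mm [-23.7039  87.061 ]
scene_g
scene square disp mm [-0.0577  0.0433]
scene oblong disp mm [-0.1714 -0.9046]
scene round disp mm [-0.1567  0.0508]
scene_r
scene square disp mm [-24.0914  86.3174]
scene oblong disp mm [-22.8807  88.7239]
scene round disp mm [-24.2742  85.2775]
```

The measured shift is (-23.9, 86.6) mm against the wanted (-24.0, 86.1), so it's centred to about 0.5 mm. I'll dwell here and then step to the square pad.

Call:
{"fn": "servo_tool", "kwargs": {
  "increments": [
    [[0,-0.0005,0,0],[0,-0.0005,0,0],[0,-0.0005,0,0],[0,-0.0005,0,0],[0,-0.0005,0,0],[0,-0.0005,0,0],[0,-0.0005,0,0],[0,-0.0005,0,0],[0,-0.0005,0,0],[0,-0.0005,0,0],[0,-0.0005,0,0],[0,-0.0005,0,0],[0,-0.0005,0,0],[0,-0.0005,0,0],[0,-0.0005,0,0]]
  ]
}}

```text
time: 9.15
eef_pos: [0.4782, 0.1012, 0.0827]
eef_rot: [0.086, 0.702, -0.085, 0.702]
force: [0.8, 1.9, 5.5]
opening: 0.223
```

Call:
{"fn": "servo_tool", "kwargs": {
  "increments": [
    [[0,-0.0005,0.002,0],[0,-0.001,0.006,0],[0,-0.0025,0.012,0],[0,-0.004,0.02,0],[0,-0.006,0.028,0],[0,-0.0075,0.036,0],[0,-0.0095,0.044,0],[0,-0.011,0.052,0],[0,-0.0125,0.059,0],[0,-0.014,0.065,0],[0,-0.0148,0.069,0],[0,-0.015,0.07,0],[0,-0.015,0.07,0],[0,-0.015,0.07,0]]
  ]
}}

```text
time: 10.55
eef_pos: [0.5426, 0.0699, 0.0827]
eef_rot: [0.086, 0.702, -0.085, 0.702]
force: [1.7, 1.8, 6.0]
opening: 0.22
```

```bash
python3 look.py s; for f in side_s scene_s; do echo $f; python3 disp.py pics/$f.png; done; python3 - <<'E'
import cv2
a=cv2.imread("pics/scene_s.png")[165:290,280:440]; a=cv2.resize(a,None,fx=4.7,fy=4.7,interpolation=cv2.INTER_CUBIC)
cv2.imwrite("pics/s1.png",cv2.convertScaleAbs(a,alpha=1.8))
E
```

```text
10.55 [0.5426 0.0699 0.0827] [1.656  1.7511 5.9798] 0.22023743194287962
side_s
side oblong disp mm [40.573  55.5556]
side square disp mm [40.2084 54.6404]
side round disp mm [40.6184 56.2245]
scene_s
scene square disp mm [40.9081 54.3729]
scene oblong disp mm [40.2594 55.309 ]
scene round disp mm [40.2473 54.9309]
```

View pics/s1.png

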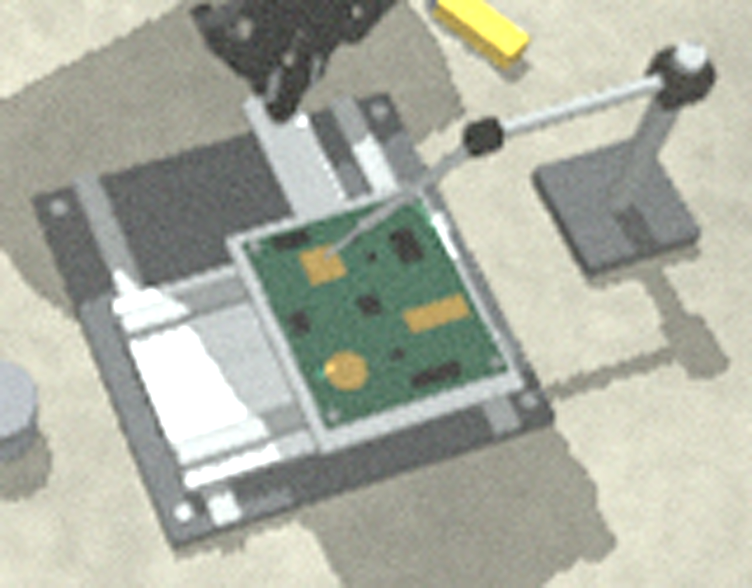

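The tip shows over the square pad at crop (328,253), and the shift is (40.4, 55.1) mm against the wanted (40.4, 54.7). Dwell, then on to the oblong pad.

Call:
{"fn": "servo_tool", "kwargs": {
  "increments": [
    [[0,0,0,0],[0,0,0,0],[0,0,0,0],[0,0,0,0],[0,0,0,0],[0,0,0,0],[0,0,0,0],[0,0,0,0],[0,0,0,0],[0,0,0,0],[0,0,0,0],[0,0,0,0],[0,0,0,0],[0,0,0,0],[0,0,0,0]]
  ]
}}

```text
time: 12.15
eef_pos: [0.5426, 0.0699, 0.0827]
eef_rot: [0.086, 0.702, -0.085, 0.702]
force: [1.8, 1.5, 6.4]
opening: 0.219
```

Call:
{"fn": "servo_tool", "kwargs": {
  "increments": [
    [[0,-0.002,-0.002,0],[0,-0.005,-0.005,0],[0,-0.01,-0.01,0],[0,-0.016,-0.016,0],[0,-0.022,-0.022,0],[0,-0.028,-0.029,0],[0,-0.034,-0.035,0],[0,-0.039,-0.041,0],[0,-0.044,-0.046,0],[0,-0.048,-0.05,0],[0,-0.0505,-0.0523,0],[0,-0.0512,-0.053,0],[0,-0.0512,-0.053,0],[0,-0.0512,-0.053,0]]
  ]
}}

```text
time: 13.55
eef_pos: [0.4786, 0.0325, 0.0827]
eef_rot: [0.086, 0.702, -0.086, 0.702]
force: [0.7, 0.3, 7.4]
opening: 0.22
```

```bash
python3 look.py o; for f in side_o scene_o; do echo $f; python3 disp.py pics/$f.png; done; python3 - <<'E'
import cv2
a=cv2.imread("pics/scene_o.png")[165:290,280:440]; a=cv2.resize(a,None,fx=4.7,fy=4.7,interpolation=cv2.INTER_CUBIC)
cv2.imwrite("pics/o1.png",cv2.convertScaleAbs(a,alpha=1.8))
E
```

```text
13.55 [0.4786 0.0325 0.0827] [0.6676 0.3452 7.3742] 0.22008981378820852
side_o
side oblong disp mm [-23.9957  16.34  ]
side square disp mm [-23.3893  17.1761]
side round disp mm [-23.2012  18.4234]
scene_o
scene square disp mm [-24.6504  18.2247]
scene oblong disp mm [-23.9879  15.1304]
scene round disp mm [-24.1545  17.8678]
```

View pics/o1.png

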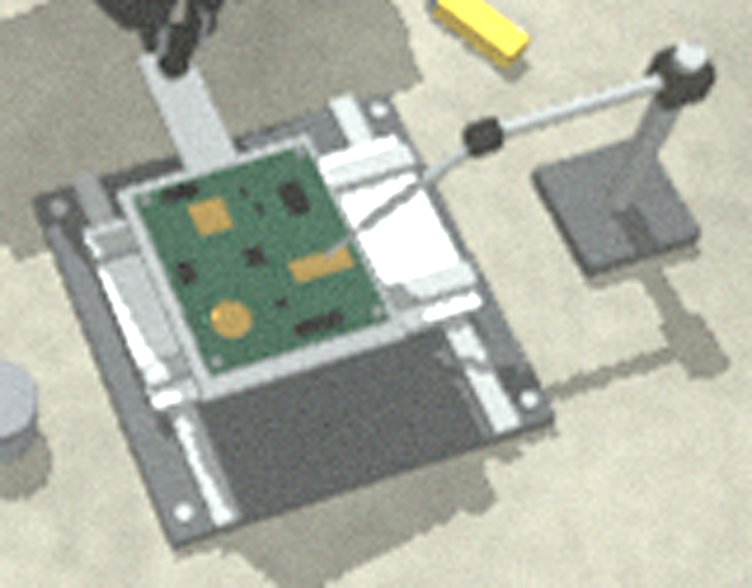

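The tip is over the oblong pad, seen at crop (328,252), about 0.5 mm short along x. I'll nudge it, dwell, release, rise, and check with the wrist camera.

Call:
{"fn": "servo_tool", "kwargs": {
  "increments": [
    [[0,0,0.0005,0],[0,0,0.0005,0],[0,0,0.0005,0],[0,0,0.0005,0],[0,0,0.0005,0],[0,0,0.0005,0],[0,0,0.0005,0],[0,0,0.0005,0],[0,0,0.0005,0],[0,0,0.0005,0],[0,0,0.0005,0],[0,0,0.0005,0],[0,0,0.0005,0],[0,0,0.0005,0],[0,0,0.0005,0]]
  ]
}}

```text
time: 15.15
eef_pos: [0.4789, 0.0324, 0.0827]
eef_rot: [0.086, 0.702, -0.086, 0.702]
force: [-2.5, 0.0, 9.0]
opening: 0.222
```

Call:
{"fn": "servo_tool", "kwargs": {
  "increments": [
    [[0,0,0,0],[0,0,0,0],[0,0,0,0],[0,0,0,0],[0,0,0,0],[0,0,0,0],[0,0,0,0],[0,0,0,0],[0,0,0,0],[0,0,0,0]]
  ],
  "hand": -1
}}

```text
time: 16.15
eef_pos: [0.4793, 0.032, 0.0824]
eef_rot: [0.086, 0.702, -0.086, 0.702]
force: [-0.5, 0.3, 1.0]
opening: 1.0
```

Call:
{"fn": "servo_tool", "kwargs": {
  "increments": [
    [[-0.004,0,0,0],[-0.014,0,0,0],[-0.03,0,0,0],[-0.05,0,0,0],[-0.07,0,0,0],[-0.095,0,0,0],[-0.12,0,0,0],[-0.135,0,0,0],[-0.145,0,0,0],[-0.147,0,0,0]]
  ]
}}

```text
time: 17.15
eef_pos: [0.4795, 0.0319, 0.2307]
eef_rot: [0.086, 0.701, -0.086, 0.703]
force: [0.4, -0.9, -0.2]
opening: 0.996
```

Call:
{"fn": "servo_tool", "kwargs": {
  "increments": [
    [[0,0.001,0.01,0],[0,0.004,0.035,0],[0,0.008,0.07,0],[0,0.014,0.11,0],[0,0.02,0.15,0],[0,0.026,0.178,0],[0,0.03,0.195,0],[0,0.032,0.203,0],[0,0.032,0.203,0],[0,0.032,0.203,0],[0,0.032,0.203,0]]
  ]
}}

```text
time: 18.25
eef_pos: [0.6834, 0.0143, 0.2297]
eef_rot: [0.086, 0.702, -0.086, 0.702]
force: [-1.1, -0.3, -0.6]
opening: 0.999
```

```bash
python3 - <<'E'
from rig import bot, imaging, order
import cv2, numpy as np, json
s=bot.get_state(); im=imaging.grab_frame("wrist")
cv2.imwrite("pics/w3.png",im[:,:,::-1])
json.dump([list(map(float,s['eef_pos'])),list(map(float,s['eef_rot']))],open('w3.json','w'))
print(s['time'],s['eef_pos'],s['qvel'],s['force'])
a=cv2.imread("pics/w3.png")[60:230,160:360]; cv2.imwrite("pics/w3c.png",cv2.resize(a,None,fx=4,fy=3.5 if 0 else 4,interpolation=cv2.INTER_CUBIC)[:600])
E
```

```text
18.25 [0.68335671 0.01432471 0.22969836] [ 0.00259998 -0.00493836 -0.00299768 -0.00014466 -0.00163711  0.00050329] [-1.12346594 -0.28513128 -0.64141881]
```

View pics/w3c.png

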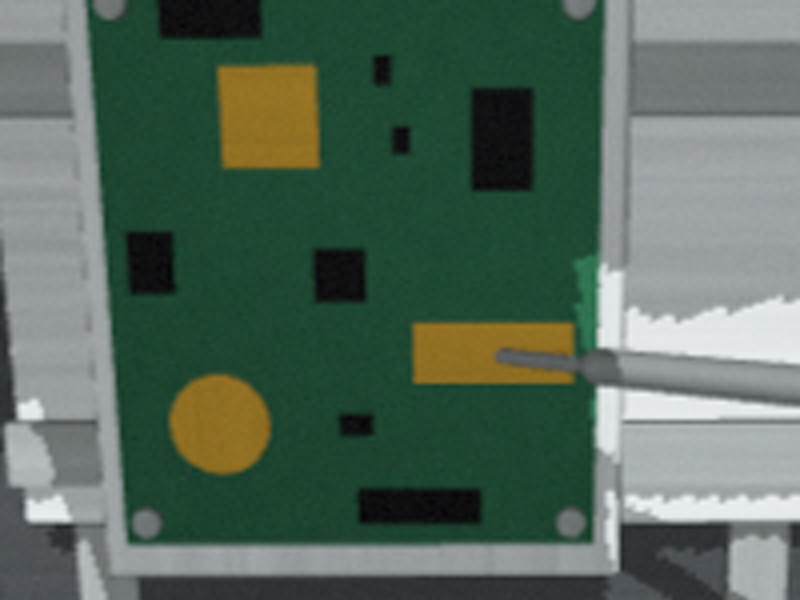

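```bash
python3 - <<'E'
from wr import *
pose=json.load(open('w3.json'))
f=lambda u,v:((u+.5)/4-.5+160,(v+.5)/4-.5+60)
t=ray(f(497,355),pose,.064); o=ray(f(493.5,353.5),pose,.056); R=Ro.from_quat(pose[1]).as_matrix()
print(t,o,'tip-pad in base x,y mm',(R.T@(t-o))[[2,1]]*1e3)
E
```

```text
[0.6452 0.0256 0.064 ] [0.6454 0.0248 0.056 ] tip-pad in base x,y mm [-0.3714  0.7647]
```

After release, the tip is within 1 mm of the oblong pad's middle (-0.4 mm in x, +0.8 mm in y) and the gripper is clear. Handing in.

```bash
python3 -c "
from rig import order
print(order.finish_job())"
```

```text
the job is handed in; nothing more can be done
None
```

I gripped the black knob and stepped the board so the pointer tip stood over the round, then the square, then the oblong pad, holding at least 1.5 s over each. I then let go, moved the gripper clear and handed the job in at about 18.3 s.

- **Round and square pads:** the fixed cameras put the board's movement within about 0.5 mm of the planned positions.
- **Oblong pad:** after release, the wrist camera showed the tip about 0.4 mm in x and 0.8 mm in y from the pad's middle.
- **Forces:** the highest reading at the end of any move was about 9 N, well under the limits.
- **Disagreements between checks:** the side and scene camera estimates for individual pads scattered by 1–3 mm, worst on the oblong pad where the needle partly covers it. The arm's own position reading and the last wrist picture agreed to within 1 mm.
- **Not checked separately:** I did not measure the other things on the bench afterwards. The gripper only came down at the knob and passed over everything else at height.

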